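# Turn the trolley wheel until its valve is at the top

### The job

A tyre has just been glued on to the spoked trolley wheel in the bench stand, and the wheel must rest with its valve stem at the very top (straight above the axle, at twelve o'clock) while the glue sets. Push one spoke after another with the fingertips to turn the wheel, either way round, until the valve stem is at twelve o'clock, then take the hand away. Keep off the freshly glued tyre and the valve stem, do not lift or shove the stand, and leave the other things on the bench alone.

Things in the scene. Friction and masses are not known exactly. Their poses are not given: they have to be found in the camera images.
- stand: Loose, about 4 kg, steel stand that carries the wheel upright on a level axle. Origin: centre of the underside of its base plate (170 x 410 x 12 mm). x: level, along the axle, from the robot's side to the far side; y: level to the left, in the wheel's plane; z: up. Posts at y = +-193 mm end at axle height, 175 mm.
- front_bar (a point): Middle of the stand's front cross bar: 14 mm deep, 22 mm high, 410 mm long, at axle height, 73 mm before the wheel's middle plane (a like one is 73 mm behind). Spokes are reached over it, in the upper half of the wheel, with the hand tilted forward 30 to 45 degrees.
- hub (a point): Centre of the wheel: axle and middle plane of the wheel (x = 0 of the stand) meet here, 175 mm above the bench. Hub of radius 24 mm, reaching 56 mm to the front and to the back. Rim 112 to 120 mm radius, 30 mm wide.
- spoke (a point): Middle of the spoke next clockwise after the valve (36 degrees on), at 60 mm radius. Five straight flat spokes, 72 degrees apart, 11 mm wide and 24 mm deep along the axle, run from hub to rim (112 mm), dished to the front: their middle is 38 mm before the wheel's middle plane at 18 mm radius, 25 mm at 60 mm, 8 mm at 114 mm.
- valve (a point): Middle of the valve stem (12 mm thick, 34 mm long), which stands inward from the rim midway between two spokes, 36 degrees from each. It fills 82 to 116 mm radius; this point is at 94 mm radius, 8 mm behind the wheel's middle plane. z axis: outward from the axle through the stem; straight up when the stem is at the top.
- wheel (a joint): Turn of the wheel, rad: 0 or 6.283 with the valve at the top; grows clockwise seen from the robot. At q the valve is q clockwise from the top, spokes at q + 36, 108, 180, 252, 324 degrees. Stiff axle (0.25 N m, 4 N at 60 mm radius): the wheel stays where left and turns over a whole turn either way. Starts 130 to 180 degrees from the top, on either side.
- tyre: The black rubber tyre, fixed to the wheel: origin at the wheel's centre; 300 mm across, 36 mm wide, inner radius 116 mm. Not to be touched.
- stem: The valve stem as a solid; same origin and axes as valve. Not to be touched.
- sealant: Loose bystander: white bottle, 60 mm wide, 170 mm high, beside the stand on the right. Origin under its centre. Leave alone.
- jar: Loose bystander: glass jar, 64 mm wide, 75 mm high, before the stand. Origin under its centre. Leave alone.
- wrench: Loose bystander: wrench lying flat before the stand. Leave alone.
- mallet: Loose bystander: hammer lying behind the stand. Leave alone.
- driver: Loose bystander: screwdriver lying on the right of the bench. Leave alone.
- cup: Loose bystander: white mug, 76 mm wide, 90 mm high, on the left of the bench. Leave alone.
- offcut: Loose bystander: wooden block, 140 x 70 x 35 mm, on the right of the bench. Leave alone.

How it is judged:
By the outcome, as a careful person would: the job done as asked, in the order asked, and still so for the second after the job is handed in, with the robot touching nothing.
It also fails if it takes over 54 s, if anything falls off the work surface, if the arm or the gripper's body presses on something with over 40 N, if the wrist force passes 120 N, or if a joint passes its speed limit or range.

### The arm

A 6-joint arm with a two-finger parallel gripper is mounted at the origin on the work surface. World frame = base frame: x ahead of the robot, y to its left, z up, the work surface at z = 0. Lengths are in mm, angles in degrees, forces in N, time in s.
With the tool pointing down it reaches from about 275 to 825 mm from the base axis. Payload 5.2 kg.
Tool frame: the origin (TCP) lies midway between the tips of the shut fingers; the grasp point (between the pads) lies grasp_offset behind it (grasp_offset is the distance from the TCP to the grasp point, in mm); z points along the fingers, y is the direction in which the jaws open and shut (so a half turn about z gives the same grasp; the last joint's range is limited). The gripper opens to 93 mm and grips with 3 to 60 N. Pads are 15 mm wide; open, the fingers measure 128 mm over their backs; the gripper's body (75 mm by 188 mm) begins 65 mm behind the grasp point.
Start: joints at [56.448, 14.817, 87.949, -0, 77.235, -11.62], TCP at [205.414, 510.206, 218.653] pointing down, gripper open.
Joint ranges: [-179.93, 179.93], [-52.35, 119.4], [10.71, 147.94], [-69.91, 249.91], [12.55, 155.21], [-178.61, 178.61]. Speed limits (degrees/s): [147.25, 147.25, 180, 180, 180, 180].

### API

Orientations are given as [roll, pitch, yaw] about the fixed x, y, z axes, in that order (R = Rz(yaw) Ry(pitch) Rx(roll)).
In Python, from rig import observe, capture, job_done, grasp_offset gives the robot as it stands.
- The arm moves only by the tool arm_command, never from a script. Its argument "rows" is a list of rows, each a list of 7 numbers: the closure, from 0 (fully open) to 1 (shut), then the shift along the tool's x, y, z in cm, then the turn, a rotation vector about the tool's x, y, z in degrees. A call has 1 to 5 rows; each row shifts and turns the commanded pose from where the row before left it, along the tool's axes as they then stand; what a row does not reach is not made up. A row lasts 1/12 s, in which the tool goes at most 41.7 mm and 7.16 degrees, less where a joint would pass 70% of its speed; a pose out of reach is approached as far as the arm can. A call with a gripper value outside its range is refused whole. The fingers move at their own pace and stop on an object; the grip force is fixed at half the most. Time passes only in rows, so rows that do not move let the fingers close. It gives the time, the measured TCP pose, the force and the opening at its end, in the units of the state.
- observe(): the state, without advancing time (a new reading comes with each control period).
- capture(name): name is "side" or "top"; returns a dict with "color" (420x560x3 uint8, red, green, blue), "range_z" (420x560 float32, mm along the optical axis (not along the pixel's ray), 0 where there is no reading), "vfov" (degrees; the focal length in pixels is half the picture's height over the tangent of half this angle, whatever the lens; pixels are square), "cx", "cy" (the principal point, pixels), "origin" and "attitude" of the camera in the world. Camera axes: x right, y down, z forward; pixel columns grow to the right and rows downward; lengths in mm; the calibration is good to about 2 mm. A picture is of the moment at which its call begins.
- job_done(): hands the job in, once; it reports no verdict.
The state is a dict: "time_s": time; "joints": joint angles; "joint_vel": joint speeds; "joint_efforts": joint torques, N m; "ee_pos": TCP position; "tool_rot": TCP orientation; "contact_force": force on the tool from outside, world axes, zero at the start; "moment": the same for the moment, N m; "finger_gap": finger opening in mm.
Only numpy, scipy, OpenCV 4.12 (cv2) and the standard library are available. Lean on these libraries where they do the work, as an engineer would, in place of code of your own. Each camera call takes 0.05 s, during which the arm holds its last target.

## Working session

There is one attempt and no reset: what is moved stays moved. The work goes in short steps, Python scripts to look and compute and a tool call to move; the robot and the scene stay as the last step left them, time stands still between calls to the robot, and variables do not carry over. Pictures are saved under pics/ and viewed, and the job is handed in when it is done.

Besides the shell and the picture viewer there is one more tool, called after ">>>" as name(argument=value, ...) on one line, values as JSON. arm_command: Moves the arm, as the interface text tells. Its arguments: {"type":"object","properties":{"rows":{"type":"array","items":{"type":"array","items":{"type":"number"}}}},"required":["rows"]}

```bash
ls; mkdir -p pics; python3 - <<'E'
from rig import *
import cv2,numpy as np,pickle
s=observe(); print(s, grasp_offset if not callable(grasp_offset) else grasp_offset())
for n in("side","top"):
    c=capture(n); pickle.dump(c,open(f'{n}0.pkl','wb'))
    cv2.imwrite(f'pics/{n}0.png',c['color'][:,:,::-1])
    print(n,c['vfov'],c['cx'],c['cy'],c['origin'],c['attitude'])
E
```

```text
pics
{'time_s': 0.0, 'joints': array([ 5.64482137e+01,  1.48560569e+01,  8.80098901e+01, -1.28318531e-03,
        7.72337151e+01, -1.16185343e+01]), 'joint_vel': array([ 0.04273664, -0.01028275,  0.04843721,  0.01094373,  0.00995418,
        0.00011107]), 'joint_efforts': array([ 1.25876802e-03, -4.37311077e+01, -2.84003878e+01,  7.20784091e-02,
        4.15300007e-02, -1.37973207e-04]), 'ee_pos': array([205.11437872, 509.74566394, 217.85609881]), 'tool_rot': array([-1.79902128e+02, -1.88460787e-02,  1.58067017e+02]), 'contact_force': array([ 0.14226821, -0.74247569, -0.40846017]), 'moment': array([-0.00362995, -0.01551293,  0.00484088]), 'finger_gap': 92.94120332599175} 18.8
side 48.31730943819272 282.4920070077753 207.91698572076814 [ 194.67393936 -886.84163071 1128.48574696] [-134.27948282    0.27075674  -23.93498803]
top 48.827817951298144 280.24086285429775 211.82287355533856 [ 486.56995536   -6.42054697 1743.53097505] [-177.20876483   -0.34139204  -90.03425369]
```

View pics/side0.png

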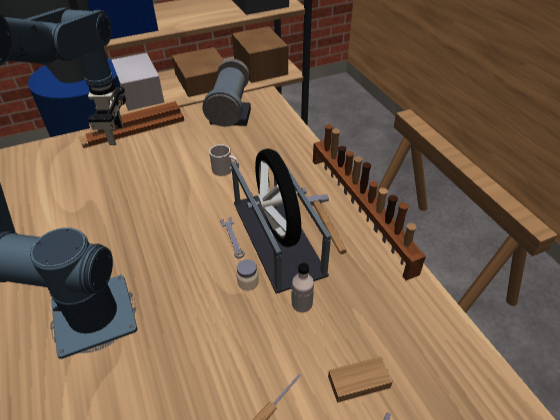

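View pics/top0.png

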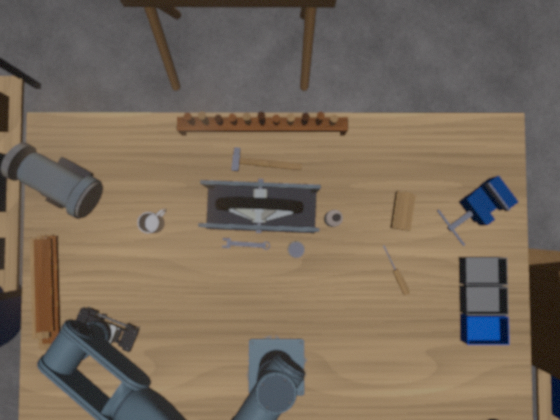

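The stand is at about (262,207) in the top view and the wheel at about (277,197) in the side view. The jar and wrench are in front of it and the bottle is on the right. I'll enlarge both views.

```bash
cat > h.py <<'E'
import numpy as np,cv2,pickle
from scipy.spatial.transform import Rotation as R
def load(f): return pickle.load(open(f,'rb'))
def K(c):
    f=c['color'].shape[0]/2/np.tan(np.radians(c['vfov'])/2); return f,c['cx'],c['cy']
def rot(c): return R.from_euler('xyz',c['attitude'],degrees=True).as_matrix()
def cloud(c):
    f,cx,cy=K(c); z=c['range_z']; v,u=np.mgrid[:z.shape[0],:z.shape[1]]
    P=np.stack([(u-cx)/f*z,(v-cy)/f*z,z],-1); W=P@rot(c).T+c['origin']; W[z==0]=np.nan; return W
def proj(c,p):
    f,cx,cy=K(c); q=(np.atleast_2d(p)-c['origin'])@rot(c); return np.stack([q[:,0]/q[:,2]*f+cx,q[:,1]/q[:,2]*f+cy],-1)
def crop(c,x0,x1,y0,y1,s,name):
    im=c['color'][y0:y1,x0:x1,::-1]; cv2.imwrite(name,cv2.resize(im,None,fx=s,fy=s,interpolation=cv2.INTER_CUBIC))
E
python3 - <<'E'
from h import *
s=load('side0.pkl');t=load('top0.pkl')
crop(s,210,350,140,290,4,'pics/s0c.png'); crop(t,190,330,170,240,5,'pics/t0c.png')
for n,c in(('s',s),('t',t)):
    W=cloud(c); m=(abs(W[...,0]-570)<250)&(abs(W[...,1]-80)<260)
    for lo,hi in((165,180),(185,190),(260,290),(290,310),(310,340)):
        k=m&(W[...,2]>lo)&(W[...,2]<hi); P=W[k]
        if len(P): print(n,lo,hi,len(P),P.min(0).round(),P.max(0).round(),np.median(P,0).round())
E
```

```text
s 165 180 522 [ 495. -153.  165.] [681. 259. 180.] [562.  -2. 173.]
s 185 190 715 [ 497. -153.  185.] [679. 262. 190.] [526.  20. 187.]
s 260 290 292 [559. -71. 260.] [603. 165. 290.] [575. -47. 275.]
s 290 310 276 [566. -48. 290.] [603. 146. 310.] [575. -14. 301.]
s 310 340 383 [568. -21. 310.] [606. 119. 331.] [584.  40. 320.]
t 165 180 234 [ 495. -151.  165.] [678. 257. 180.] [561.  19. 175.]
t 185 190 495 [ 498. -150.  185.] [677. 261. 190.] [538.  56. 187.]
t 260 290 220 [558. -69. 260.] [606. 175. 290.] [581. -16. 278.]
t 290 310 231 [565. -46. 290.] [603. 155. 310.] [584.   4. 302.]
t 310 340 446 [568. -20. 310.] [602. 132. 330.] [586.  54. 319.]
```

View pics/s0c.png

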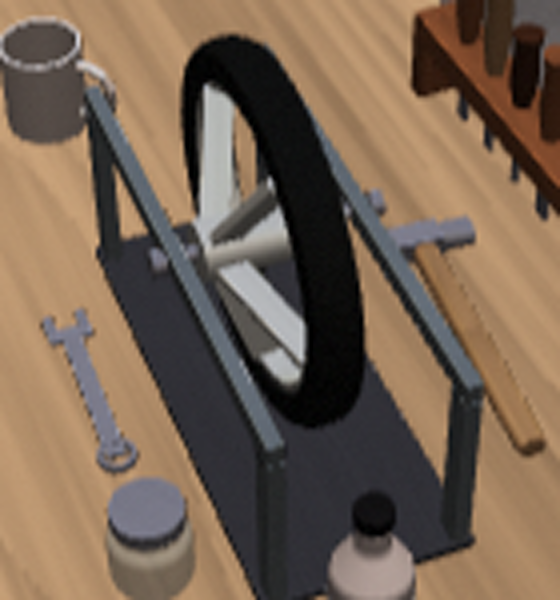

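View pics/t0c.png

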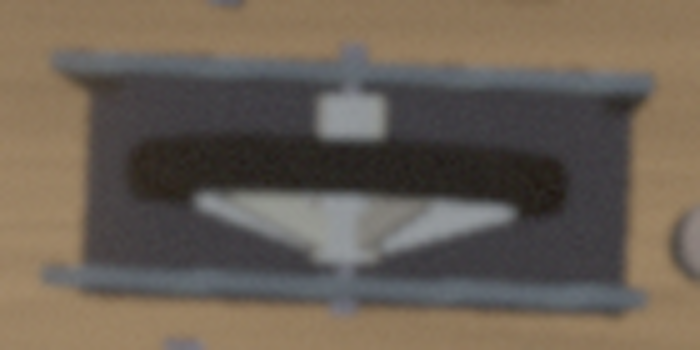

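```bash
cat > fit.py <<'E'
from h import *
def stand(cs):
    out=[]
    for c in cs:
        W=cloud(c); P=W[(abs(W[...,0]-590)<130)&(abs(W[...,1]-55)<230)&(W[...,2]>178)&(W[...,2]<192)]
        r={}
        F=P[P[:,0]<535];B=P[(P[:,0]>635)]
        a=np.polyfit(F[:,1],F[:,0],1);b=np.polyfit(B[:,1],B[:,0],1)
        yaw=-np.degrees(np.arctan([a[0],b[0]]))
        y=[(F[:,1].min()+F[:,1].max())/2,(B[:,1].min()+B[:,1].max())/2]
        y=np.mean(y); x=(np.polyval(a,y)+np.polyval(b,y))/2
        gap=np.polyval(b,y)-np.polyval(a,y)
        print('centre',x,y,'yaw',yaw,'gap',gap,'len',F[:,1].min(),F[:,1].max(),B[:,1].min(),B[:,1].max(),'ztop',P[:,2].max())
        out.append((x,y,yaw.mean()))
    return np.mean(out,0)
def local(W,st):
    th=np.radians(st[2]); d=W-np.array([st[0],st[1],175.]); 
    return np.stack([d[...,0]*np.cos(th)+d[...,1]*np.sin(th),-d[...,0]*np.sin(th)+d[...,1]*np.cos(th),d[...,2]],-1)
E
python3 - <<'E'
from fit import *
s=load('side0.pkl');t=load('top0.pkl')
st=stand([s,t]); print(st)
np.save('st.npy',st)
# wheel front-face picture: local y,z of points with white colour within r<116
for n,c in(('s',s),('t',t)):
    L=local(cloud(c),st); r=np.hypot(L[...,1],L[...,2]); ang=np.degrees(np.arctan2(-L[...,1],L[...,2]))
    m=(r<112)&(r>32)&(L[...,0]>-60)&(L[...,0]<20)&(L[...,2]>-150)
    # expected spoke front face x
    xm=np.interp(r,[18,60,114],[-38,-25,-8])
    k=m&(abs(L[...,0]-xm)<20)
    h,e=np.histogram(ang[k],36,(-180,180)); print(n,list(zip(e.astype(int),h)))
    im=np.zeros((500,500,3),np.uint8)
    kk=(r<160)&(abs(L[...,0])<60)
    for p,col in zip(L[kk],c['color'][kk]): cv2.circle(im,(int(250-p[1]*1.5),int(250-p[2]*1.5)),2,[int(x) for x in col[::-1]],-1)
    cv2.imwrite(f'pics/front_{n}.png',im)
E
```

```text
centre 587.9058765425136 53.55878288621332 yaw [-2.2680655  -3.24441706] gap 147.38228744707783 len -148.20133396129324 262.10935688773213 -154.34763194531433 254.67474056372873 ztop 191.9442857411426
centre 585.3056348896189 55.100651063584856 yaw [-2.25925026 -2.27183132] gap 145.724845833421 len -146.3578581810043 261.0502044372612 -150.65432373866813 256.36458173675067 ztop 191.99882599396528
[586.60575572  54.32971697  -2.51089104]
s [(np.int64(-180), np.int64(0)), (np.int64(-170), np.int64(0)), (np.int64(-160), np.int64(0)), (np.int64(-150), np.int64(0)), (np.int64(-140), np.int64(0)), (np.int64(-130), np.int64(0)), (np.int64(-120), np.int64(2)), (np.int64(-110), np.int64(0)), (np.int64(-100), np.int64(0)), (np.int64(-90), np.int64(0)), (np.int64(-80), np.int64(0)), (np.int64(-70), np.int64(0)), (np.int64(-60), np.int64(1)), (np.int64(-50), np.int64(59)), (np.int64(-40), np.int64(164)), (np.int64(-30), np.int64(6)), (np.int64(-20), np.int64(0)), (np.int64(-10), np.int64(0)), (np.int64(0), np.int64(0)), (np.int64(10), np.int64(0)), (np.int64(20), np.int64(39)), (np.int64(30), np
[... 822 characters left out ...]
, np.int64(0)), (np.int64(-50), np.int64(22)), (np.int64(-40), np.int64(83)), (np.int64(-30), np.int64(3)), (np.int64(-20), np.int64(1)), (np.int64(-10), np.int64(0)), (np.int64(0), np.int64(0)), (np.int64(10), np.int64(7)), (np.int64(20), np.int64(70)), (np.int64(30), np.int64(10)), (np.int64(40), np.int64(0)), (np.int64(50), np.int64(0)), (np.int64(60), np.int64(0)), (np.int64(70), np.int64(0)), (np.int64(80), np.int64(6)), (np.int64(90), np.int64(89)), (np.int64(100), np.int64(16)), (np.int64(110), np.int64(0)), (np.int64(120), np.int64(0)), (np.int64(130), np.int64(0)), (np.int64(140), np.int64(0)), (np.int64(150), np.int64(0)), (np.int64(160), np.int64(0)), (np.int64(170), np.int64(0))]
```

View pics/front_s.png

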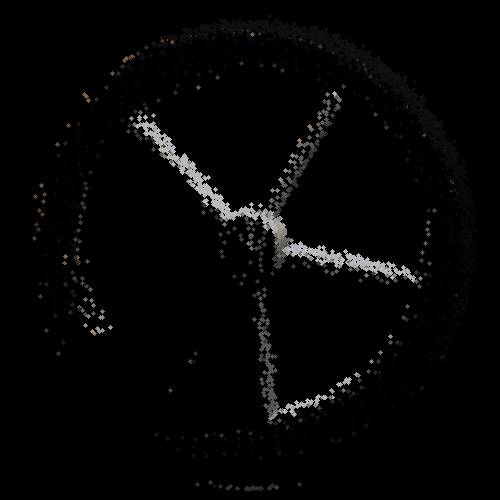

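View pics/front_t.png

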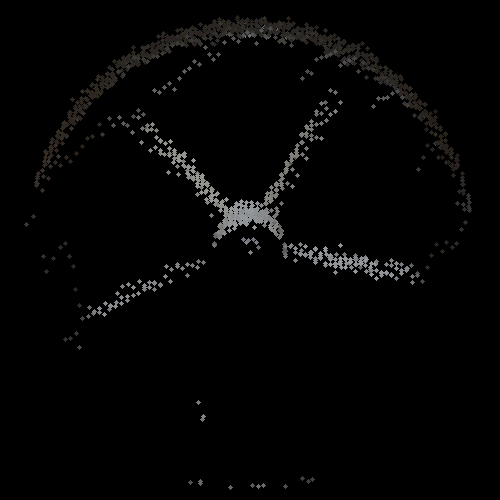

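```bash
cat >> fit.py <<'E'
def world(L,st):
    th=np.radians(st[2]); L=np.atleast_2d(L); return np.stack([st[0]+L[:,0]*np.cos(th)-L[:,1]*np.sin(th),st[1]+L[:,0]*np.sin(th)+L[:,1]*np.cos(th),175+L[:,2]],-1)
def pol(x,r,a): a=np.radians(a); return [x,-r*np.sin(a),r*np.cos(a)]
def overlay(c,st,q,x0,x1,y0,y1,s,name,valve=True):
    im=cv2.resize(c['color'][y0:y1,x0:x1,::-1],None,fx=s,fy=s,interpolation=cv2.INTER_CUBIC)
    def ln(a,b,col):
        p=(proj(c,world([a,b],st))+.5-[x0,y0])*s; cv2.line(im,*[tuple(int(v) for v in k) for k in p],col,1)
    for k in range(5):
        a=q+36+72*k; ln(pol(-38,18,a),pol(-8,114,a),(0,0,255))
    for a,col in (q,(0,255,0)),: ln(pol(8,82,a),pol(8,116,a),col)
    cv2.imwrite(name,im)
E
python3 - <<'E'
from fit import *
s=load('side0.pkl');t=load('top0.pkl'); st=np.load('st.npy')
for c in(s,t):
    L=local(cloud(c),st); r=np.hypot(L[...,1],L[...,2]); ang=np.degrees(np.arctan2(-L[...,1],L[...,2]))
    xm=np.interp(r,[18,60,114],[-38,-25,-8])
    for a0 in(-42,30,102,174,-114):
        d=(ang-a0+180)%360-180
        k=(r<105)&(r>40)&(abs(L[...,0]-xm)<16)&(abs(d)<14)
        print(a0,k.sum(),(a0+np.median(d[k])).round(2),a0+d[k].mean().round(2),(L[...,0]-xm)[k].mean())
overlay(s,st,138,210,330,150,270,6,'pics/o1.png'); overlay(s,st,-150,210,330,150,270,6,'pics/o2.png')
E
```

```text
-42 189 -38.3 -38.11 -0.3662394165543522
30 92 31.62 30.39 -5.3771419779868195
102 169 96.73 96.74 -0.6771642901829014
174 82 171.21 171.09 -1.747806899411112
-114 0 nan nan nan
-42 86 -37.78 -37.53 -5.652281362957635
30 66 25.46 25.79 -6.423655335858316
102 97 96.92 97.01 -3.97324160991879
174 0 nan nan nan
-114 37 -110.23 -109.0 -9.28352505628617
  return _methods._mean(a, axis=axis, dtype=dtype,
  ret = ret.dtype.type(ret / rcount)
<stdin>:9: RuntimeWarning: Mean of empty slice.
```

View pics/o1.png

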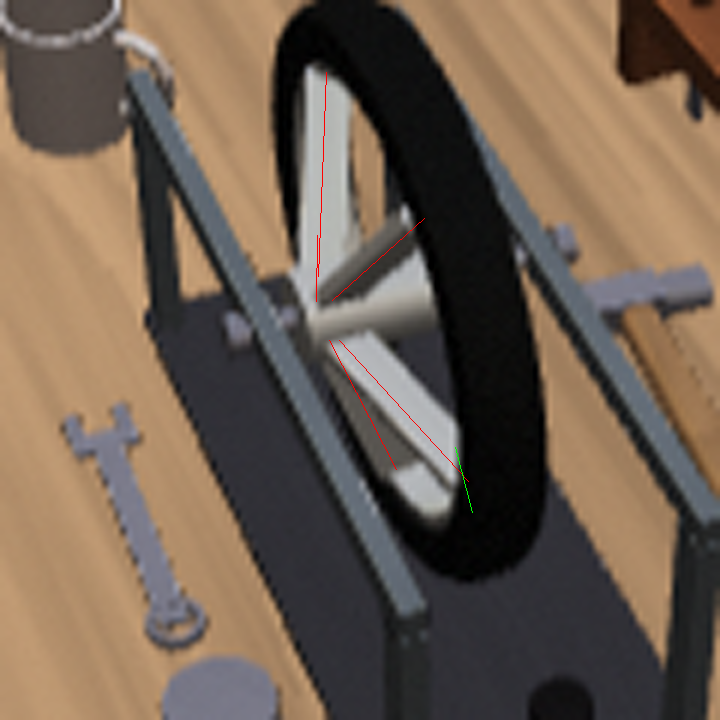

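View pics/o2.png

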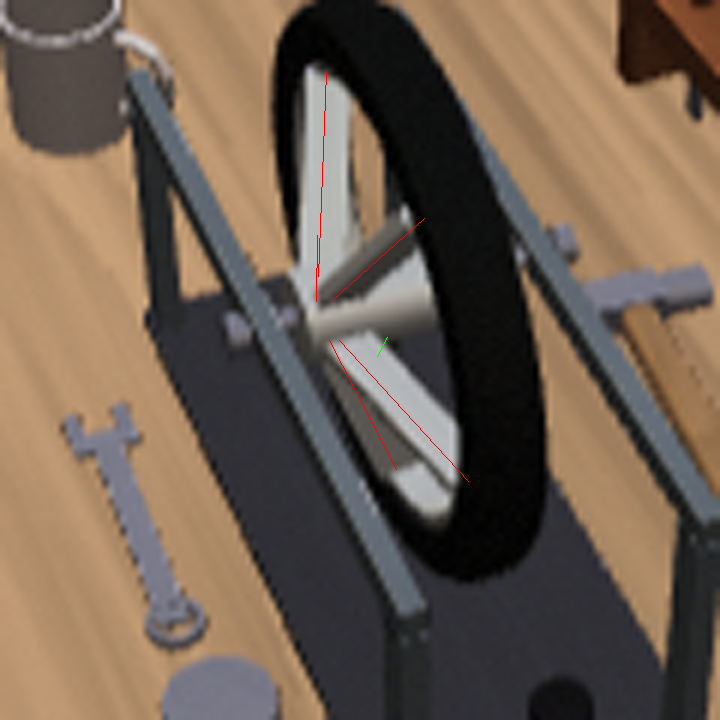

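```bash
cat >> fit.py <<'E'
def spokes(c,st,guess,pr=True):
    L=local(cloud(c),st); r=np.hypot(L[...,1],L[...,2]); ang=np.degrees(np.arctan2(-L[...,1],L[...,2]))
    xm=np.interp(r,[18,60,114],[-38,-25,-8]); out=[]
    for j in range(5):
        a0=guess+36+72*j
        d=(ang-a0+180)%360-180; t=r*np.sin(np.radians(d))
        k=(r<100)&(r>35)&(L[...,0]-xm<-8)&(L[...,0]-xm>-16)&(abs(t)<12)
        if k.sum()>8:
            # line fit of t vs r through centre: midpoint of extent
            lo,hi=np.percentile(t[k],[5,95]); 
            out.append((j,k.sum(),np.degrees(np.median(d[k]*np.pi/180)).round(2),lo.round(1),hi.round(1)))
    if pr: print(out)
    return out
E
python3 - <<'E'
from fit import *
s=load('side0.pkl');t=load('top0.pkl'); st=np.load('st.npy')
print('s');spokes(s,st,134); print('t');spokes(t,st,134)
im=s['color'][195:245,255:300,::-1].astype(float); im=np.clip((im/255)**.45*255,0,255).astype(np.uint8)
cv2.imwrite('pics/z.png',cv2.resize(im,None,fx=12,fy=12,interpolation=cv2.INTER_CUBIC))
f=K(s)[0]
for q in(134,-154):
    print(q,[(proj(s,world(pol(8,rr,q),st)).round(1).tolist()) for rr in(82,94,116)], np.linalg.norm(world([0,0,0],st)-s['origin'])/f)
E
```

```text
s
[(0, np.int64(12), np.float64(0.81), np.float64(-1.2), np.float64(5.5)), (2, np.int64(33), np.float64(6.66), np.float64(1.0), np.float64(11.5)), (3, np.int64(51), np.float64(2.79), np.float64(-2.5), np.float64(9.3)), (4, np.int64(39), np.float64(0.46), np.float64(-5.3), np.float64(8.1))]
t
[(1, np.int64(19), np.float64(6.79), np.float64(5.9), np.float64(10.8)), (2, np.int64(35), np.float64(7.51), np.float64(1.9), np.float64(11.9)), (3, np.int64(33), np.float64(0.55), np.float64(-2.6), np.float64(7.1)), (4, np.int64(29), np.float64(-0.74), np.float64(-4.5), np.float64(3.4))]
134 [[[285.9, 224.0]], [[287.0, 227.9]], [[288.9, 235.0]]] 2.981590275022614
-154 [[[274.7, 207.4]], [[274.2, 208.8]], [[273.2, 211.3]]] 2.981590275022614
```

View pics/z.png

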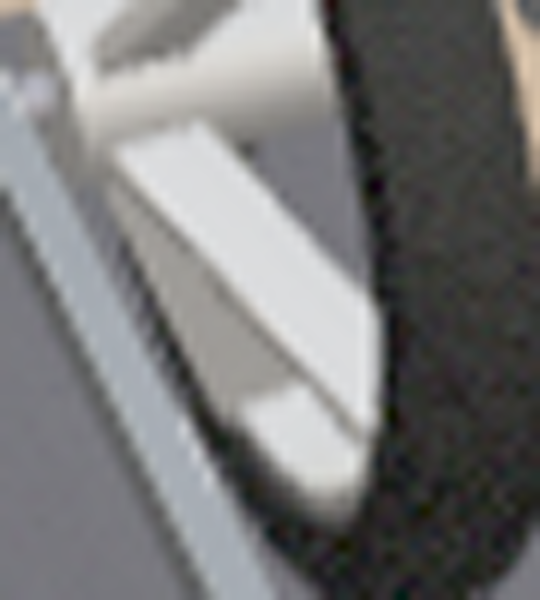

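```bash
cat > ren.py <<'E'
from fit import *
from scipy.optimize import minimize
def box(p0,p1,w,d,q):  # spoke along radial; local plane
    out=[];n=60
    for rr in np.linspace(18,112,95):
        xm=np.interp(rr,[18,60,114],[-38,-25,-8])
        for e in np.linspace(-w/2,w/2,8):
            for x in (-d/2,d/2): out.append((xm+x,e,rr))
        for x in np.linspace(-d/2,d/2,14):
            for e in(-w/2,w/2): out.append((xm+x,e,rr))
    return np.array(out)
SP=box(0,0,11,24,0)
def rotx(P,a):  # P=(x, tangential cw, radial) at angle a
    a=np.radians(a); return np.stack([P[:,0],-(P[:,2]*np.sin(a)+P[:,1]*np.cos(a)),P[:,2]*np.cos(a)-P[:,1]*np.sin(a)],-1)
A=np.linspace(0,360,720)
def ring(r,xs): 
    return np.concatenate([np.stack([np.full_like(A,x),-r*np.sin(np.radians(A)),r*np.cos(np.radians(A))],-1) for x in xs])
def fixed():
    W=[];B=[]
    W+= [ring(24,np.linspace(-56,56,90))]+[ring(r,[-56]) for r in range(3,24,2)]
    W+= [ring(112,np.linspace(-15,15,25))]+[ring(r,[-15,15]) for r in range(112,118,1)]
    B+= [ring(150,np.linspace(-14,14,22)),ring(117,np.linspace(-18,18,26))]+[ring(r,[-18+4*(abs(r-133)/17)**3,18-4*(abs(r-133)/17)**3]) for r in np.linspace(117,150,26)]
    g=[]
    for y in np.linspace(-205,205,400):
        for z in np.linspace(-11,11,16): g+= [(-80,y,z),(-66,y,z)]
        for x in np.linspace(-80,-66,10): g+= [(x,y,11)]
    B.append(np.array(g))
    return np.concatenate(W),np.concatenate(B)
FW,FB=fixed()
t=np.linspace(0,2*np.pi,40)
VV=np.concatenate([np.stack([-0+8+6*np.cos(t),6*np.sin(t),np.full_like(t,r)],-1) for r in np.linspace(82,116,50)]+[np.stack([8+k*np.cos(t),k*np.sin(t),np.full_like(t,82)],-1) for k in range(6)])
S=2
def render(c,st,q,win,valve=False):
    x0,x1,y0,y1=win
    parts=[(FW,1),(FB,0)]+[(rotx(SP,q+36+72*k),1) for k in range(5)]
    if valve: parts.append((rotx(VV,q),2))
    P=np.concatenate([p for p,_ in parts]);l=np.concatenate([np.full(len(p),v) for p,v in parts])
    Wd=world(P,st); Wd[:,2]+=st[3]
    f,cx,cy=K(c); qq=(Wd-c['origin'])@rot(c)
    u=((qq[:,0]/qq[:,2]*f+cx+.5-x0)*S).astype(int); v=((qq[:,1]/qq[:,2]*f+cy+.5-y0)*S).astype(int)
    h,w=(y1-y0)*S,(x1-x0)*S
    ok=(u>=0)&(u<w)&(v>=0)&(v<h); u,v,l,z=u[ok],v[ok],l[ok],qq[ok,2]
    o=np.argsort(-z); im=np.zeros((h,w),np.uint8); im[v[o],u[o]]=l[o]+1
    im=cv2.morphologyEx(im,cv2.MORPH_CLOSE,np.ones((3,3)))
    return im
def white(c,win):
    x0,x1,y0,y1=win; im=c['color'][y0:y1,x0:x1].astype(float)
    return im
def score(c,st,q,win):
    im=render(c,st,q,win); a=(im==2).astype(np.float32); a=cv2.resize(a,None,fx=1/S,fy=1/S,interpolation=cv2.INTER_AREA)
    a=cv2.GaussianBlur(a,(0,0),.7)
    col=white(c,win); g=col.min(-1)
    k=cv2.resize((im>0).astype(np.float32),None,fx=1/S,fy=1/S,interpolation=cv2.INTER_AREA)
    k=cv2.dilate(k,np.ones((3,3)))>0
    return a,g,k
def cost(c,st,q,win):
    a,g,k=score(c,st,q,win); b=np.clip((g-75)/75,0,1)  # soft white
    sat=np.ptp(white(c,win),axis=-1)
    m=(sat<45)
    return ((a-b)**2)[m].mean()
WS=(250,305,145,245); WT=(210,312,185,228)
E
python3 - <<'E'
from ren import *
s=load('side0.pkl');t=load('top0.pkl'); st=np.load('st.npy')
W=cloud(s); print('spot',[[local(W[v,u],st).round().tolist(),s['color'][v,u].tolist()] for v in(206,207,208) for u in(274,275,276,277)])
st4=np.append(st,0)
for q in np.arange(122,150,2): print(q,round(cost(s,st4,q,WS),4),round(cost(t,st4,q,WT),4))
E
```

```text
spot [[[-14.0, -19.0, -10.0], [57, 55, 52]], [[-9.0, -15.0, -15.0], [49, 47, 45]], [[12.0, 36.0, -69.0], [47, 45, 44]], [[50.0, 128.0, -165.0], [52, 50, 53]], [[7.0, 39.0, -75.0], [77, 77, 72]], [[10.0, 38.0, -74.0], [22, 22, 21]], [[43.0, 120.0, -161.0], [35, 34, 36]], [[48.0, 124.0, -166.0], [48, 48, 55]], [[-20.0, -36.0, -1.0], [149, 151, 153]], [[15.0, 53.0, -94.0], [66, 68, 62]], [[41.0, 114.0, -158.0], [43, 42, 48]], [[45.0, 116.0, -162.0], [48, 48, 54]]]
122 0.1143 0.0173
124 0.1117 0.0176
126 0.1109 0.0175
128 0.1099 0.0173
130 0.1085 0.0171
132 0.1058 0.0167
134 0.1046 0.0165
136 0.1031 0.0164
138 0.1023 0.0162
140 0.1016 0.0163
142 0.1011 0.0163
144 0.1016 0.0164
146 0.1029 0.0166
148 0.1042 0.0167
```

```bash
python3 - <<'E'
from ren import *
s=load('side0.pkl');t=load('top0.pkl'); st=np.append(np.load('st.npy'),0)
rows=[]
for c,w in((s,WS),(t,WT)):
    im=render(c,st,-153,w,True)*80; x0,x1,y0,y1=w
    im=cv2.resize(im,None,fx=2.5,fy=2.5,interpolation=0); g=cv2.resize(c['color'][y0:y1,x0:x1].min(-1),(im.shape[1],im.shape[0]))
    rows.append(np.hstack([im,g]) )
wd=max(r.shape[1] for r in rows)
im=np.vstack([np.pad(r,((0,0),(0,wd-r.shape[1]))) for r in rows]);print(im.shape); cv2.imwrite('pics/r.png',cv2.resize(im,None,fx=.75,fy=.75))
E
```

```text
(715, 1020)
```

View pics/r.png

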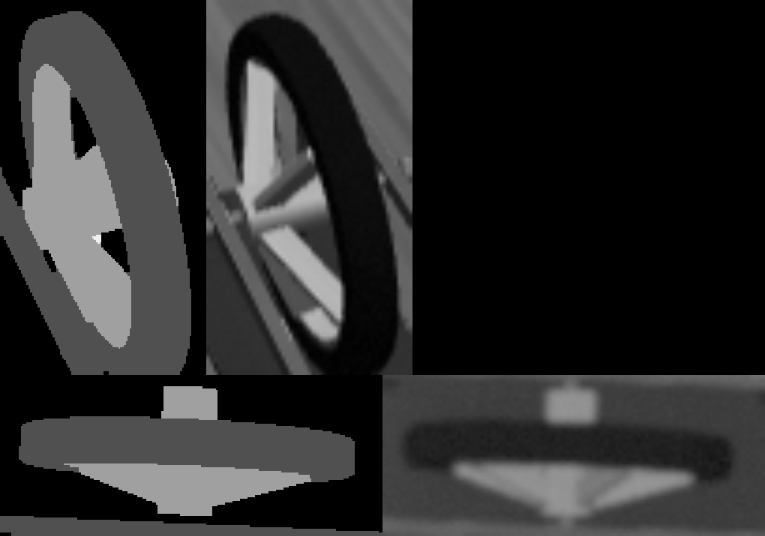

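```bash
cat > icp.py <<'E'
from fit import *
from scipy.optimize import least_squares
def sdf(L,q):
    r=np.hypot(L[:,1],L[:,2]); ang=np.degrees(np.arctan2(-L[:,1],L[:,2]))
    d=(ang-q-36+36)%72-36
    tt=r*np.sin(np.radians(d)); rr=r*np.cos(np.radians(d))
    xm=np.interp(rr,[18,60,114],[-38,-25,-8]); e=np.abs(np.stack([L[:,0]-xm,tt],-1))-[12,5.5]
    o=np.linalg.norm(np.maximum(e,0),axis=1)+np.minimum(e.max(1),0)
    return o
def fitq(cs,st,q0,hubonly=False,verbose=True):
    pts=[]
    for c in cs:
        L=local(cloud(c),st); L=L[(abs(L[...,0])<75)&(abs(L[...,1])<160)&(L[...,2]>-140)&(L[...,2]<160)]; pts.append(L)
    def res(p,full=False):
        out=[]
        for i,L in enumerate(pts):
            M=L-p[1+3*i:4+3*i]; r=np.hypot(M[:,1],M[:,2])
            r0=np.hypot(L[:,1],L[:,2]); m=(r0>34)&(r0<106)&(L[:,0]>-62)&(L[:,0]<8)
            o=np.clip(sdf(M[m],p[0]),-9,9); out.append(o)
            # tyre outer / front face
            mt=(r0>138)&(abs(L[:,0])<28); x=M[mt]; rt=r[mt]
            out.append(np.clip(np.maximum(rt-150,abs(x[:,0])-18),-9,9)*.7)
            out.append(p[1+3*i:4+3*i]*1.0)
        return np.concatenate(out)
    best=None
    for dq in (-8,0,8):
        R_=least_squares(res,np.r_[q0+dq,np.zeros(3*len(cs))],loss='soft_l1',f_scale=1.5,diff_step=1e-3,x_scale=1.0)
        if best is None or R_.cost<best.cost: best=R_
    if verbose: print('q',best.x[0].round(2),'shifts',best.x[1:].round(1),'cost',best.cost.round(1),'n',[len(p) for p in pts])
    return best
E
python3 - <<'E'
from icp import *
s=load('side0.pkl');t=load('top0.pkl'); st=np.load('st.npy')
fitq([s,t],st,-153);fitq([s],st,-153);fitq([t],st,-153)
E
```

```text
q -150.26 shifts [ 2.1  2.2  0.9 -0.8  0.1 -0.6] cost 3657.7 n [3389, 2239]
q -150.23 shifts [2.1 2.3 0.9] cost 1981.3 n [3389]
q -150.34 shifts [-0.8  0.1 -0.6] cost 1675.9 n [2239]
```

```bash
cat > plan.py <<'E'
from fit import *
import sys
ST=np.array([587.2,55.4,-2.5])
def toolR(tilt,roll=0):
    t=np.radians(tilt); M=np.array([[-np.cos(t),0,-np.sin(t)],[0,1,0],[np.sin(t),0,-np.cos(t)]]).T
    return R.from_euler('z',ST[2],degrees=True)*R.from_euler('x',roll,degrees=True)*R.from_matrix(M)
def loc2w(l): return world(np.array(l,float),ST)[0]
def state():
    from rig import observe
    o=observe(); return o,np.array(o['ee_pos']),R.from_euler('xyz',o['tool_rot'],degrees=True)
def rows(p0,R0,p1,R1,grip=1):
    dv=(R0.inv()*R1).as_rotvec(degrees=True); n=int(max(np.ceil(np.linalg.norm(dv)/7),np.ceil(np.linalg.norm(p1-p0)/40),1))
    out=[];p,r=p0,R0
    for k in range(1,n+1):
        pn=p0+(p1-p0)*k/n; rn=R0*R.from_rotvec(dv*k/n,degrees=True)
        out.append([grip]+list((r.inv().apply(pn-p)/10).round(2))+list((r.inv()*rn).as_rotvec(degrees=True).round(2)))
        p,r=pn,rn
    return out
def show(p1,R1):
    o,p,r=state(); print('t',o['time_s'],'loc',local(p,ST).round(1),'F',o['contact_force'].round(1),'gap',o['finger_gap'])
    for q in rows(p,r,p1,R1): print([float(v) for v in q])
E
python3 - <<'E'
from plan import *
o,p,r=state()
a=np.array([300,400,380.]); 
R1=toolR(40)
h=R.from_rotvec((r.inv()*R1).as_rotvec()*.5)
mid=r*h
print('A');show(a,mid)
b=loc2w([-75,8,135]);print(b)
print('B')
for q in rows(a,mid,b,R1): print([float(v) for v in q])
E
```

```text
A
t 0.1 loc [-401.5  437.3   42.9] F [0.1 0.1 0.4] gap 92.79496180719013
[1.0, -2.15, -1.11, -2.7, -0.57, -3.3, -1.55]
[1.0, -2.27, -1.14, -2.58, -0.57, -3.3, -1.55]
[1.0, -2.38, -1.18, -2.46, -0.57, -3.3, -1.55]
[1.0, -2.49, -1.22, -2.33, -0.57, -3.3, -1.55]
[1.0, -2.59, -1.27, -2.2, -0.57, -3.3, -1.55]
[1.0, -2.68, -1.32, -2.06, -0.57, -3.3, -1.55]
[512.62033848  66.66383983 310.        ]
B
[1.0, -2.19, -2.57, 1.39, -0.31, -1.8, -0.85]
[1.0, -2.1, -2.61, 1.45, -0.31, -1.8, -0.85]
[1.0, -2.02, -2.65, 1.5, -0.31, -1.8, -0.85]
[1.0, -1.93, -2.69, 1.54, -0.31, -1.8, -0.85]
[1.0, -1.84, -2.72, 1.59, -0.31, -1.8, -0.85]
[1.0, -1.75, -2.76, 1.63, -0.31, -1.8, -0.85]
[1.0, -1.66, -2.79, 1.67, -0.31, -1.8, -0.85]
[1.0, -1.56, -2.82, 1.7, -0.31, -1.8, -0.85]
[1.0, -1.47, -2.86, 1.74, -0.31, -1.8, -0.85]
[1.0, -1.37, -2.89, 1.77, -0.31, -1.8, -0.85]
[1.0, -1.27, -2.92, 1.79, -0.31, -1.8, -0.85]
```

>>> arm_command(rows=[[1, -2.2, -1.1, -2.7, -0.6, -3.3, -1.5], [1, -2.3, -1.1, -2.6, -0.6, -3.3, -1.5], [1, -2.4, -1.2, -2.5, -0.6, -3.3, -1.5], [1, -2.5, -1.2, -2.3, -0.6, -3.3, -1.5], [1, -2.6, -1.3, -2.2, -0.6, -3.3, -1.5]])

```text
time_s: 0.52
ee_pos: [285.9, 417.2, 354.9]
tool_rot: [178.1, 16.8, 165.4]
contact_force: [-0.3, 0.9, 0.3]
finger_gap: 64.4
```

>>> arm_command(rows=[[1, -2.7, -1.3, -2.0, -0.6, -3.3, -1.5], [1, -2.2, -2.6, 1.4, -0.3, -1.8, -0.8], [1, -2.1, -2.6, 1.4, -0.3, -1.8, -0.8], [1, -2.0, -2.6, 1.5, -0.3, -1.8, -0.8], [1, -1.9, -2.7, 1.5, -0.3, -1.8, -0.8]])

```text
time_s: 0.93
ee_pos: [377.7, 277.3, 354.5]
tool_rot: [178.0, 27.4, 170.1]
contact_force: [0.9, -0.0, 0.7]
finger_gap: 30.9
```

```bash
python3 - <<'E'
from plan import *
show(loc2w([-75,8,135]),toolR(40))
E
```

```text
t 0.9333 loc [-219.   212.5  179.5] F [ 0.9 -0.   0.7] gap 30.94422319929753
[1.0, -1.85, -2.69, 1.58, -0.31, -1.78, -0.91]
[1.0, -1.76, -2.73, 1.63, -0.31, -1.78, -0.91]
[1.0, -1.66, -2.76, 1.66, -0.31, -1.78, -0.91]
[1.0, -1.57, -2.8, 1.7, -0.31, -1.78, -0.91]
[1.0, -1.47, -2.83, 1.73, -0.31, -1.78, -0.91]
[1.0, -1.37, -2.86, 1.76, -0.31, -1.78, -0.91]
[1.0, -1.27, -2.89, 1.79, -0.31, -1.78, -0.91]
```

>>> arm_command(rows=[[1, -1.8, -2.7, 1.6, -0.3, -1.8, -0.9], [1, -1.7, -2.7, 1.6, -0.3, -1.8, -0.9], [1, -1.7, -2.8, 1.7, -0.3, -1.8, -0.9], [1, -1.6, -2.8, 1.7, -0.3, -1.8, -0.9], [1, -1.5, -2.8, 1.7, -0.3, -1.8, -0.9]])

```text
time_s: 1.35
ee_pos: [473.4, 126.4, 322.7]
tool_rot: [179.2, 36.5, 175.1]
contact_force: [0.3, 0.3, -0.5]
finger_gap: 0.9
```

>>> arm_command(rows=[[1, -1.3, -2.0, 1.2, -0.3, -1.8, -0.9], [1, 0, 0, 0, 0, 0, 0], [1, 0, 0, 0, 0, 0, 0], [1, 0, 0, 0, 0, 0, 0]])

```text
time_s: 1.68
ee_pos: [489.0, 106.8, 320.7]
tool_rot: [179.5, 38.2, 176.0]
contact_force: [-1.1, 0.6, 0.1]
finger_gap: 0.4
```

```bash
python3 - <<'E'
from plan import *
show(loc2w([-75,8,135]),toolR(40))
from rig import capture
for n in('side','top'):
    c=capture(n); pickle.dump(c,open(n+'1.pkl','wb'))
crop(load('side1.pkl'),190,330,110,260,4,'pics/s1.png'); crop(load('top1.pkl'),200,320,170,290,5,'pics/t1.png')
E
```

```text
t 1.6833 loc [-100.4   47.   145.7] F [-1.1  0.6  0.1] gap 0.381079101418152
[1.0, -0.7, -1.93, 1.22, -0.2, -0.91, -0.57]
[1.0, -0.67, -1.94, 1.22, -0.2, -0.91, -0.57]
```

View pics/s1.png

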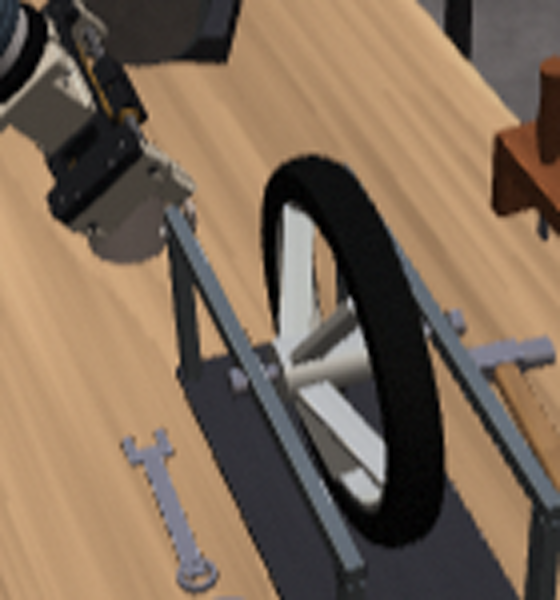

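View pics/t1.png

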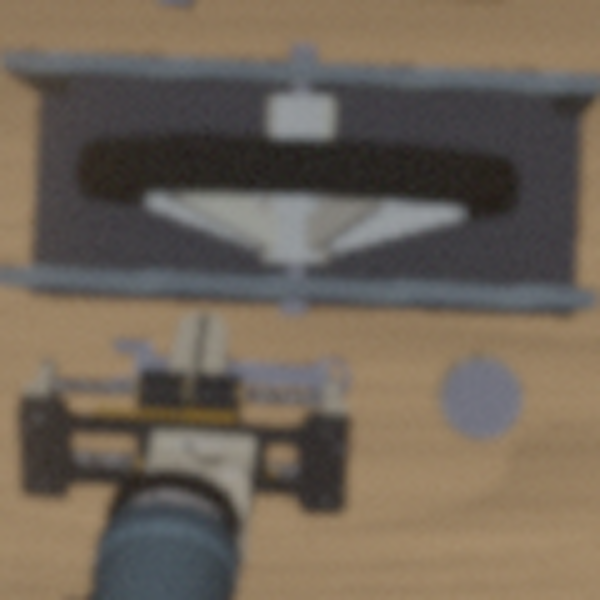

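>>> arm_command(rows=[[1, -0.7, -1.9, 1.2, -0.2, -0.9, -0.6], [1, -0.7, -1.9, 1.2, -0.2, -0.9, -0.6], [1, 0, 0, 0, 0, 0, 0], [1, 0, 0, 0, 0, 0, 0]])

```text
time_s: 2.12
ee_pos: [512.8, 67.9, 310.3]
tool_rot: [-180.0, 40.0, 177.6]
contact_force: [-0.2, -0.4, -0.8]
finger_gap: 0.5
```

```bash
python3 - <<'E'
from plan import *
show(loc2w([-14,8,56]),toolR(40))
E
```

```text
t 2.1167 loc [-74.9   9.2 135.3] F [-0.2 -0.4 -0.8] gap 0.4510414785213696
[1.0, 0.14, -0.04, 3.33, 0.01, -0.01, 0.02]
[1.0, 0.14, -0.04, 3.33, 0.01, -0.01, 0.02]
[1.0, 0.14, -0.04, 3.33, 0.01, -0.01, 0.02]
```

>>> arm_command(rows=[[1, 0.1, 0, 2.0, 0, 0, 0], [1, 0.1, 0, 2.0, 0, 0, 0], [1, 0.1, 0, 2.0, 0, 0, 0], [1, 0.1, 0, 2.0, 0, 0, 0], [1, 0, 0, 2.0, 0, 0, 0]])

```text
time_s: 2.53
ee_pos: [574.4, 67.2, 231.3]
tool_rot: [-180.0, 40.1, 177.8]
contact_force: [0.1, 0.0, 0.0]
finger_gap: 0.5
```

>>> arm_command(rows=[[1, 0, 0, 0, 0, 0, 0], [1, 0, 0, 0, 0, 0, 0]])

```text
time_s: 2.7
ee_pos: [573.7, 66.6, 230.8]
tool_rot: [-180.0, 39.9, 177.8]
contact_force: [-0.1, -0.0, 0.0]
finger_gap: 0.8
```

```bash
python3 - <<'E'
from plan import *
show(loc2w([-14,8,56]),toolR(40))
from rig import capture
for n in('side','top'):
    c=capture(n); pickle.dump(c,open(n+'2.pkl','wb'))
crop(load('side2.pkl'),210,330,120,250,4,'pics/s2.png'); crop(load('top2.pkl'),200,320,170,260,5,'pics/t2.png')
E
```

```text
t 2.7 loc [-13.9  10.6  55.8] F [-0.1 -0.   0. ] gap 0.7752323810050509
[1.0, -0.01, -0.26, -0.02, 0.14, -0.11, 0.21]
```

View pics/s2.png

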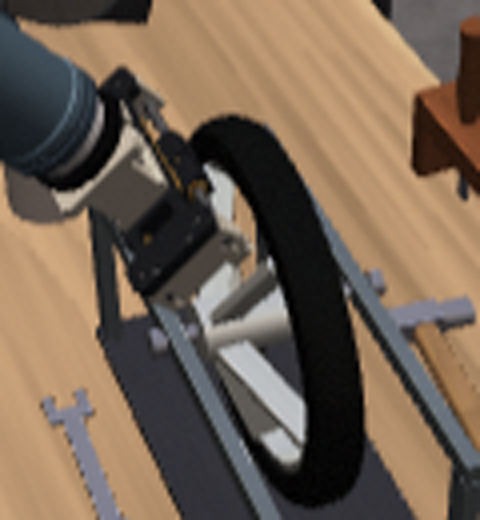

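View pics/t2.png

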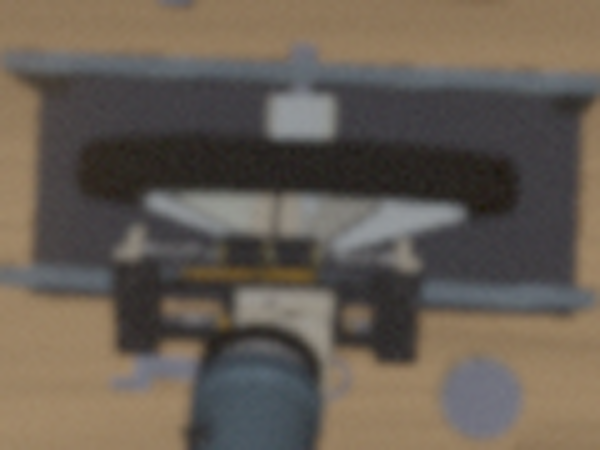

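>>> arm_command(rows=[[1, 0, -1.0, 0, 0, 0, 0], [1, 0, -0.7, 0, 0, 0, 0], [1, 0.2, -0.5, 0.2, 0, 0, 0], [1, 0.2, -0.5, 0.2, 0, 0, 0], [1, 0.2, -0.5, 0.2, 0, 0, 0]])

```text
time_s: 3.22
ee_pos: [573.0, 33.4, 226.1]
tool_rot: [-179.9, 40.3, 177.7]
contact_force: [2.1, 4.9, 1.0]
finger_gap: 0.6
```

>>> arm_command(rows=[[1, 0.2, -0.5, 0.2, 0, 0, 0], [1, 0.2, -0.5, 0.2, 0, 0, 0], [1, 0.2, -0.5, 0.2, 0, 0, 0], [1, 0.2, -0.5, 0.3, 0, 0, 0], [1, 0.1, -0.5, 0.2, 0, 0, 0]])

```text
time_s: 3.63
ee_pos: [571.5, 8.9, 211.0]
tool_rot: [-180.0, 40.2, 177.7]
contact_force: [-0.0, 4.2, 2.4]
finger_gap: -0.1
```

```bash
cat > look.py <<'E'
from icp import *
from plan import show,loc2w,toolR,ST
import sys
from rig import capture
i=sys.argv[1]; q=float(sys.argv[2])
for n in('side','top'):
    c=capture(n); pickle.dump(c,open(n+i+'.pkl','wb'))
s=load(f'side{i}.pkl');t=load(f'top{i}.pkl')
crop(s,210,330,130,250,5,f'pics/s{i}.png'); crop(t,200,320,170,260,5,f'pics/t{i}.png')
fitq([s,t],ST,q);fitq([s],ST,q);fitq([t],ST,q)
E
python3 look.py 3 -114; python3 -c "
from plan import *
show(loc2w([-14,-48,33]),toolR(40))"
```

```text
q -115.07 shifts [ 1.7  1.2  0.7 -1.5 -1.3 -0.8] cost 4565.8 n [3151, 2454]
q -115.78 shifts [1.8 1.1 0.4] cost 2014.7 n [3151]
q -113.71 shifts [-1.6 -0.9 -0.9] cost 2435.2 n [2454]
t 3.7333 loc [-13.6 -48.1  35.6] F [-0.4  0.9  0. ] gap 0.5311166417636677
[1.0, 0.19, 0.01, 0.17, 0.02, 0.18, 0.13]
```

View pics/s3.png

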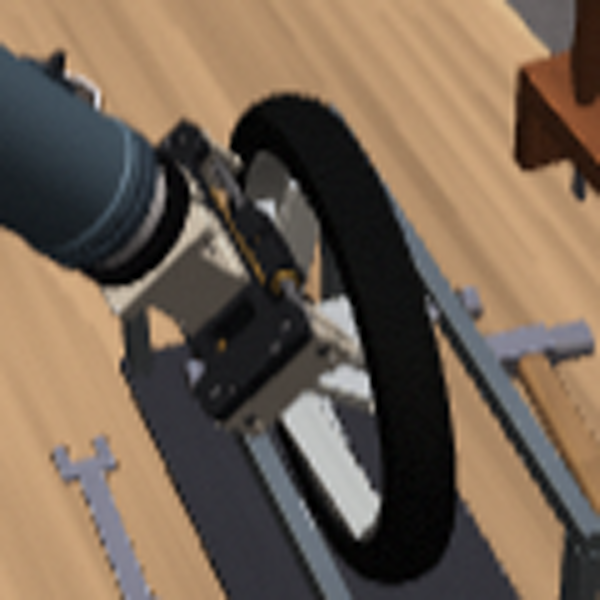

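>>> arm_command(rows=[[1, 0, 0.4, 0, 0, 0, 0], [1, 0, 0, -2.5, 0, 0, 0], [1, 0, 0, -3.0, 0, 0, 0], [1, -0.4, 0, -3.2, 0, 0, 0], [1, 0, 2.5, 0, 0, 0, 0]])

```text
time_s: 4.15
ee_pos: [520.3, 34.7, 285.7]
tool_rot: [-179.7, 40.7, 177.4]
contact_force: [0.8, -0.3, 0.6]
finger_gap: 0.4
```

>>> arm_command(rows=[[1, 0, 2.8, 0, 0, 0, 0], [1, 0, 2.5, 0, 0, 0, 0], [1, 0, 0, 0, 0, 0, 0]])

```text
time_s: 4.4
ee_pos: [521.4, 95.7, 280.0]
tool_rot: [180.0, 40.2, 177.8]
contact_force: [-0.7, 0.1, -1.1]
finger_gap: 0.5
```

```bash
python3 -c "
from plan import *
show(loc2w([-14,34,50]),toolR(40))"; python3 look.py 4 -115
```

```text
t 4.4 loc [-67.5  37.4 105. ] F [-0.7  0.1 -1.1] gap 0.47345533440143295
[1.0, -0.26, -0.18, 3.83, 0.1, 0.12, 0.11]
[1.0, -0.27, -0.18, 3.83, 0.1, 0.12, 0.11]
q -113.98 shifts [ 1.4  1.3  1.  -1.4 -0.9 -0.4] cost 3807.9 n [3441, 2233]
q -114.04 shifts [1.4 1.3 1. ] cost 2035.5 n [3441]
q -113.68 shifts [-1.4 -0.8 -0.5] cost 1769.3 n [2233]
```

View pics/s4.png

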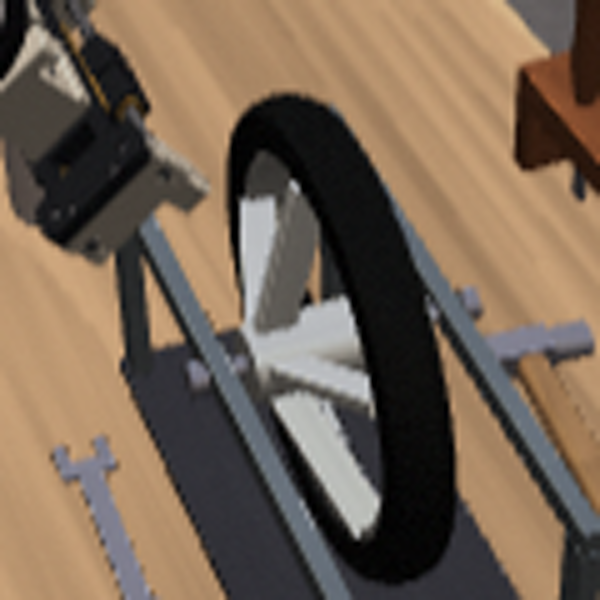

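>>> arm_command(rows=[[1, -0.2, -0.1, 2.0, 0, 0, 0], [1, -0.1, -0.1, 2.0, 0, 0, 0], [1, -0.1, -0.1, 2.0, 0, 0, 0], [1, -0.1, 0, 1.7, 0, 0, 0], [1, 0, 0, 0, 0, 0, 0]])

```text
time_s: 4.92
ee_pos: [575.4, 85.0, 219.8]
tool_rot: [-179.9, 39.8, 177.5]
contact_force: [0.7, 0.4, -0.3]
finger_gap: 0.2
```

>>> arm_command(rows=[[1, 0, -0.8, 0, 0, 0, 0], [1, 0, -0.6, 0, 0, 0, 0], [1, 0, -0.6, 0, 0, 0, 0], [1, 0, -0.6, 0, 0, 0, 0], [1, 0, -0.6, 0, 0, 0, 0]])

```text
time_s: 5.33
ee_pos: [572.9, 54.3, 222.4]
tool_rot: [-180.0, 40.0, 177.6]
contact_force: [1.3, 6.7, -0.6]
finger_gap: 0.6
```

```bash
python3 -c "
from plan import *
show(loc2w([-14,-48,34]),toolR(40))"
```

```text
t 5.3333 loc [-14.3  -1.7  47.4] F [ 1.3  6.7 -0.6] gap 0.6164251356828244
[1.0, 0.42, -2.32, 0.52, 0.03, -0.01, 0.03]
[1.0, 0.42, -2.32, 0.52, 0.03, -0.01, 0.03]
```

>>> arm_command(rows=[[1, 0, -0.5, 0, 0, 0, 0], [1, 0.1, -0.5, 0.1, 0, 0, 0], [1, 0.1, -0.5, 0.1, 0, 0, 0], [1, 0.1, -0.5, 0.1, 0, 0, 0], [1, 0.1, -0.5, 0.1, 0, 0, 0]])

```text
time_s: 5.75
ee_pos: [571.9, 29.4, 217.7]
tool_rot: [-180.0, 40.1, 177.6]
contact_force: [0.5, 4.8, 1.3]
finger_gap: 0.8
```

>>> arm_command(rows=[[1, 0.1, -0.5, 0.2, 0, 0, 0], [1, 0.1, -0.5, 0.2, 0, 0, 0], [1, 0.1, -0.4, 0.1, 0, 0, 0], [1, 0.1, -0.4, 0.1, 0, 0, 0], [1, 0, 0, 0, 0, 0, 0]])

```text
time_s: 6.17
ee_pos: [572.3, 10.5, 210.7]
tool_rot: [-179.9, 40.1, 177.6]
contact_force: [0.8, 0.1, 1.6]
finger_gap: 0.5
```

```bash
python3 -c "
from plan import *
show(loc2w([-14,-48,34]),toolR(40))"; python3 look.py 5 -43
```

```text
t 6.1667 loc [-12.9 -45.5  35.7] F [0.8 0.1 1.6] gap 0.5492146334340104
[1.0, 0.19, -0.25, 0.07, -0.04, 0.13, 0.08]
q -43.63 shifts [ 1.6  1.1  0.7 -1.5 -0.9 -0.5] cost 4441.8 n [3144, 2446]
q -44.04 shifts [1.7 1.  0.5] cost 2021.3 n [3144]
q -42.62 shifts [-1.5 -0.7 -0.7] cost 2371.3 n [2446]
```

View pics/s5.png

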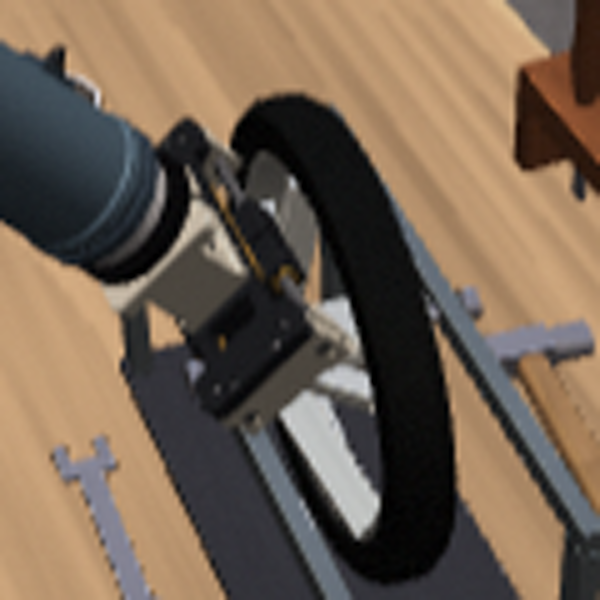

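>>> arm_command(rows=[[1, 0, 0.4, 0, 0, 0, 0], [1, 0, 0, -2.5, 0, 0, 0], [1, 0, 0, -3.0, 0, 0, 0], [1, -0.3, 0, -3.0, 0, 0, 0], [1, 0, 2.5, 0, 0, 0, 0]])

```text
time_s: 6.68
ee_pos: [521.6, 38.2, 282.6]
tool_rot: [-179.7, 40.5, 177.4]
contact_force: [1.2, -1.3, 0.5]
finger_gap: 0.4
```

>>> arm_command(rows=[[1, 0, 2.8, 0, 0, 0, 0], [1, 0, 2.4, 0, 0, 0, 0], [1, 0, 0, 0, 0, 0, 0]])

```text
time_s: 6.93
ee_pos: [522.8, 97.8, 277.3]
tool_rot: [-180.0, 40.1, 177.8]
contact_force: [0.1, 0.2, 0.0]
finger_gap: 0.3
```

```bash
python3 -c "
from plan import *
show(loc2w([-17,34,50]),toolR(40))"; python3 look.py 6 -43
```

```text
t 6.9333 loc [-66.2  39.6 102.3] F [0.1 0.2 0. ] gap 0.33846725553765467
[1.0, -0.19, -0.29, 3.58, 0.07, 0.06, 0.11]
[1.0, -0.2, -0.28, 3.58, 0.07, 0.06, 0.11]
q -43.47 shifts [ 1.3  1.1  0.8 -1.8 -0.7 -0.6] cost 3589.5 n [3424, 2245]
q -43.49 shifts [1.3 1.1 0.8] cost 1986.8 n [3424]
q -43.42 shifts [-1.8 -0.7 -0.6] cost 1602.5 n [2245]
```

View pics/s6.png

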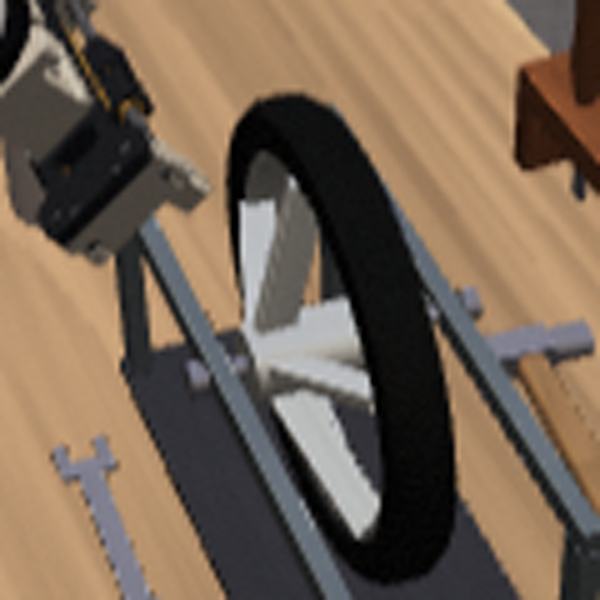

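>>> arm_command(rows=[[1, -0.1, -0.2, 2.0, 0, 0, 0], [1, -0.1, -0.2, 2.0, 0, 0, 0], [1, -0.1, -0.1, 2.0, 0, 0, 0], [1, -0.1, 0, 1.2, 0, 0, 0], [1, 0, 0, 0, 0, 0, 0]])

```text
time_s: 7.45
ee_pos: [572.5, 86.0, 221.4]
tool_rot: [-179.9, 39.8, 177.5]
contact_force: [0.7, 0.4, -0.6]
finger_gap: 0.5
```

```bash
python3 -c "
from plan import *
show(loc2w([-17,34,50]),toolR(40))
s=load('side6.pkl'); 
import numpy as np
for r in(82,94,110): print((proj(s,world(pol(8,r,-43.5),ST))[0]-[210,130])*5)
"
```

```text
t 7.45 loc [-16.   29.9  46.4] F [ 0.7  0.4 -0.6] gap 0.46102119603910935
[1.0, -0.16, 0.41, -0.34, -0.07, -0.19, 0.04]
[307.98792122 203.27389421]
[302.8278772  183.73688689]
[295.94133994 157.66301454]
```

>>> arm_command(rows=[[1, 0, -0.6, 0, 0, 0, 0], [1, 0, -0.6, 0, 0, 0, 0], [1, 0, -0.6, 0, 0, 0, 0], [1, 0, -0.6, 0, 0, 0, 0], [1, 0, -0.5, 0, 0, 0, 0]])

```text
time_s: 7.87
ee_pos: [570.3, 58.1, 223.8]
tool_rot: [-180.0, 40.0, 177.6]
contact_force: [1.7, 5.4, -1.9]
finger_gap: 0.5
```

>>> arm_command(rows=[[1, 0, 0, 0, 0, 0, 0], [1, 0, 0, 0, 0, 0, 0]])

```text
time_s: 8.03
ee_pos: [571.1, 57.6, 224.5]
tool_rot: [-179.9, 40.1, 177.6]
contact_force: [0.6, -0.0, -0.2]
finger_gap: 0.3
```

```bash
python3 -c "
from plan import *
show(loc2w([-17,-5,48]),toolR(40))"; python3 look.py 7 -12
```

```text
t 8.0333 loc [-16.2   1.5  49.5] F [ 0.6 -0.  -0.2] gap 0.3120523584270392
[1.0, 0.16, -0.65, 0.07, -0.06, 0.08, 0.06]
q -14.33 shifts [ 1.4  1.2  0.7 -1.4 -1.2 -0.7] cost 4638.2 n [3375, 2342]
q -14.39 shifts [1.4 1.2 0.7] cost 1969.5 n [3375]
q -14.15 shifts [-1.4 -1.1 -0.6] cost 2667.2 n [2342]
```

View pics/s7.png

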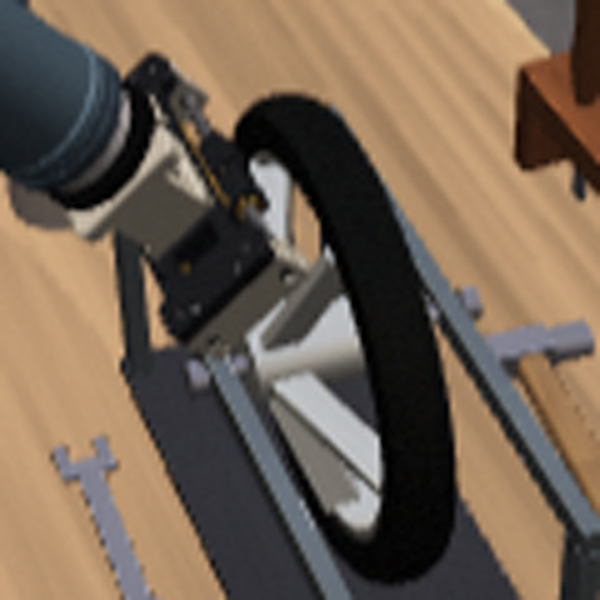

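>>> arm_command(rows=[[1, 0, -0.4, 0, 0, 0, 0], [1, 0, -0.4, 0, 0, 0, 0], [1, 0, -0.3, 0, 0, 0, 0], [1, 0, -0.2, 0, 0, 0, 0], [1, 0, 0, 0, 0, 0, 0]])

```text
time_s: 8.55
ee_pos: [570.5, 45.8, 224.0]
tool_rot: [-179.9, 40.0, 177.7]
contact_force: [-0.7, 3.2, -0.2]
finger_gap: 0.5
```

```bash
python3 -c "
from plan import *
show(loc2w([-17,-14,49]),toolR(40))"; python3 look.py 8 -2
```

```text
t 8.55 loc [-16.2 -10.3  49. ] F [-0.7  3.2 -0.2] gap 0.46677573957949337
[1.0, 0.06, -0.37, -0.05, 0.03, 0.03, 0.13]
q -4.69 shifts [ 1.4  1.4  0.6 -1.  -1.1 -0.6] cost 4573.2 n [3253, 2366]
q -4.79 shifts [1.4 1.4 0.6] cost 1866.4 n [3253]
q -4.47 shifts [-1.  -1.  -0.6] cost 2702.6 n [2366]
```

>>> arm_command(rows=[[1, 0, -0.2, 0, 0, 0, 0], [1, 0, -0.2, 0, 0, 0, 0], [1, 0, -0.1, 0, 0, 0, 0], [1, 0, 0, 0, 0, 0, 0], [1, 0, 0, 0, 0, 0, 0]])

```text
time_s: 9.07
ee_pos: [570.5, 40.9, 224.0]
tool_rot: [-179.9, 40.0, 177.7]
contact_force: [-0.1, 3.8, -0.8]
finger_gap: 0.5
```

```bash
python3 -c "
from plan import *
show(loc2w([-17,-14,49]),toolR(40))"; python3 look.py 9 -1
```

```text
t 9.0667 loc [-16.1 -15.3  49. ] F [-0.1  3.8 -0.8] gap 0.4776117712242361
[1.0, 0.07, 0.13, -0.06, 0.02, 0.04, 0.12]
q -0.69 shifts [ 1.4  1.4  0.6 -1.4 -0.8 -0.8] cost 4627.2 n [3190, 2347]
q -0.76 shifts [1.4 1.4 0.6] cost 1959.5 n [3190]
q -0.51 shifts [-1.4 -0.7 -0.8] cost 2666.0 n [2347]
```

>>> arm_command(rows=[[1, 0, 0.4, 0, 0, 0, 0], [1, 0, 0.2, 0, 0, 0, 0], [1, 0, 0, -2.5, 0, 0, 0], [1, 0, 0, -3.0, 0, 0, 0], [1, 0, 0, -3.5, 0, 0, 0]])

```text
time_s: 9.58
ee_pos: [512.0, 48.9, 292.0]
tool_rot: [-179.9, 39.9, 177.7]
contact_force: [0.0, 0.1, 0.8]
finger_gap: 0.6
```

>>> arm_command(rows=[[1, 0, 3.0, -2.0, 0, 0, 0], [1, 0, 3.0, -2.0, 0, 0, 0], [1, 0, 0, 0, 0, 0, 0], [1, 0, 0, 0, 0, 0, 0]])

```text
time_s: 9.92
ee_pos: [489.7, 112.2, 325.0]
tool_rot: [-179.9, 40.2, 178.0]
contact_force: [0.1, 0.3, -0.5]
finger_gap: 0.4
```

```bash
python3 look.py 10 -1;python3 -c "
from plan import *
show(loc2w([-14,-5,49]),toolR(40))"; python3 - <<'E'
from icp import *
from plan import ST
for i in '10',: stand([load(f'side{i}.pkl'),load(f'top{i}.pkl')])
E
```

```text
q -0.3 shifts [ 1.5  1.   0.9 -1.6 -0.8 -0.5] cost 3731.5 n [3348, 2238]
q -0.22 shifts [1.5 1.1 0.9] cost 2102.5 n [3348]
q -0.42 shifts [-1.6 -0.9 -0.5] cost 1627.4 n [2238]
t 10.0167 loc [-99.8  50.2 147.6] F [ 0.3 -0.4  1.2] gap 0.6129184498996945
[1.0, -0.05, -1.38, 3.27, 0.01, -0.0, 0.05]
[1.0, -0.05, -1.38, 3.27, 0.01, -0.0, 0.05]
[1.0, -0.06, -1.38, 3.27, 0.01, -0.0, 0.05]
[1.0, -0.06, -1.38, 3.27, 0.01, -0.0, 0.05]
centre 587.8674781699764 54.246308008412 yaw [-2.30286283 -3.14194644] gap 147.26654246612839 len -148.60016061034526 263.0187319818705 -153.44049732170186 256.00715798382464 ztop 191.99303301709585
centre 585.321485884529 55.25301105794036 yaw [-2.28664715 -2.2706948 ] gap 145.44526399761173 len -146.059666371597 261.386496758911 -150.4710727853431 256.15628662979054 ztop 191.99578961899147
```

View pics/s10.png

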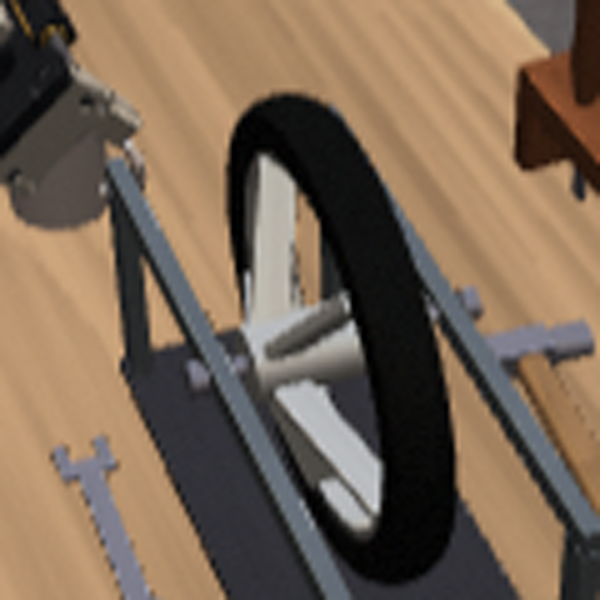

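View pics/t10.png

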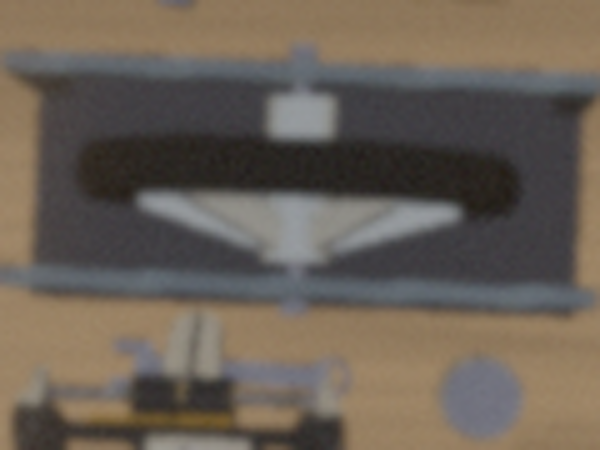

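```bash
python3 - <<'E'
from fit import *
from plan import ST
sh=np.array([1.5,1.1,.9])
def pv(c,r,q): return proj(c,world(np.array(pol(8,r,q))+sh,ST))[0]
for i,qs in(('4',[-114,-42,30,102,174]),('10',[0,72,144,-144,-72])):
    c=load(f'side{i}.pkl'); L=local(cloud(c),ST)-sh; r=np.hypot(L[...,1],L[...,2])
    # points in valve volume: x 0..16, r 80..104
    m=(r>79)&(r<104)&(L[...,0]>1)&(L[...,0]<16)&(c['color'].max(-1)<90)
    a=np.degrees(np.arctan2(-L[...,1],L[...,2]))
    print(i,[(int(v),int(u),a[v,u].round(),r[v,u].round(),c['color'][v,u].tolist()) for v,u in zip(*np.where(m))])
    for q in qs: print(q,[((pv(c,rr,q)-[210,130])*5).round().tolist() for rr in(82,94,110)])
c=load('side10.pkl'); crop(c,250,295,150,245,6,'pics/v10.png')
E
```

```text
4 [(188, 271, np.float64(-112.0), np.float64(83.0), [53, 43, 33]), (189, 271, np.float64(-114.0), np.float64(84.0), [12, 10, 12]), (190, 271, np.float64(-116.0), np.float64(84.0), [10, 11, 11]), (190, 272, np.float64(-116.0), np.float64(81.0), [86, 77, 69])]
-114 [[302.0, 297.0], [297.0, 292.0], [289.0, 285.0]]
-42 [[311.0, 200.0], [306.0, 180.0], [299.0, 154.0]]
30 [[370.0, 287.0], [374.0, 280.0], [379.0, 270.0]]
102 [[395.0, 443.0], [403.0, 459.0], [413.0, 481.0]]
174 [[351.0, 439.0], [352.0, 453.0], [353.0, 473.0]]
10 [(185, 269, np.float64(-109.0), np.float64(102.0), [84, 77, 69])]
0 [[343.0, 229.0], [343.0, 213.0], [343.0, 191.0]]
72 [[394.0, 388.0], [401.0, 396.0], [412.0, 407.0]]
144 [[375.0, 464.0], [379.0, 483.0], [385.0, 509.0]]
-144 [[318.0, 362.0], [315.0, 366.0], [310.0, 371.0]]
-72 [[298.0, 223.0], [292.0, 207.0], [283.0, 186.0]]
```

View pics/v10.png

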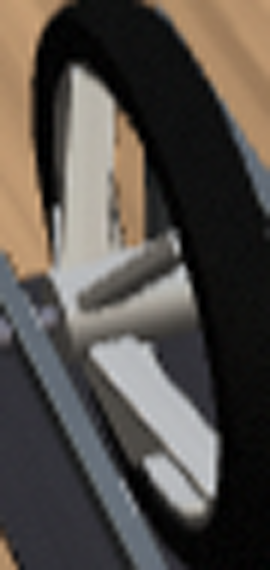

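>>> arm_command(rows=[[1, 0, 1.0, -3.5, 0, 0, 0], [1, 0, 1.0, -3.5, 0, 0, 0], [1, 0, 0, -2.0, 0, 0, 0], [1, 0, 0, 0, 0, 0, 0], [1, 0, 0, 0, 0, 0, 0]])

```text
time_s: 10.43
ee_pos: [433.4, 131.6, 391.9]
tool_rot: [-179.9, 40.1, 177.6]
contact_force: [0.0, 0.2, -0.8]
finger_gap: 0.4
```

```bash
python3 look.py 11 0; python3 - <<'E'
from rig import *
o=observe(); print(o['time_s'],o['ee_pos'],o['contact_force'])
import h; t0=h.load('top0.pkl')['color'].astype(int);t1=h.load('top11.pkl')['color'].astype(int)
import numpy as np,cv2
d=(abs(t0-t1).max(-1)>50).astype(np.uint8); n,l,s,c=cv2.connectedComponentsWithStats(d); print([x.tolist() for x in s[1:] if x[4]>15])
job_done()
E
```

```text
q -0.26 shifts [ 1.3  1.2  0.9 -1.3 -0.9 -0.6] cost 3718.8 n [3338, 2243]
q -0.24 shifts [1.3 1.2 0.9] cost 2067.0 n [3338]
q -0.33 shifts [-1.3 -0.9 -0.6] cost 1651.5 n [2243]
10.5333 [433.1063349  131.37438322 389.73223322] [ 0.39423403  0.70354215 -0.34248309]
[[182, 266, 78, 154, 6967], [38, 307, 148, 113, 7954], [111, 326, 4, 7, 19], [275, 365, 8, 5, 23], [295, 395, 10, 8, 56], [243, 410, 9, 10, 49], [253, 411, 26, 9, 146]]
the job is handed in; nothing more can be done
```

I turned the wheel clockwise with three spoke pushes using closed fingertips, then took the hand away and handed the job in at 10.5 s. The wheel now rests with the valve stem at twelve o'clock, to within about a third of a degree.

- **Wheel angle:** it started at about -150° and went to -114°, -43.5° and then -0.3°. The last fit with the hand clear gave -0.24° from the side camera and -0.33° from the top camera.
- **Which gap the valve is in:** I saw the stem directly at the start, at about -153°, and again after the first push, at -114°. At the end it is hidden behind the tyre in both views, so "valve at the top" rests on the spoke angles plus those two sightings.
- **Force:** the highest reading I saw was about 7 N, and it was near zero with the hand away.
- **Stand and bench:** the stand's measured position and angle did not change beyond measurement noise. A before-and-after comparison of the top pictures showed changes only where the arm and hand moved.
- **Disagreements:** the two cameras differ by about 2–3 mm in where they place the wheel, roughly in line with the stated calibration error. While the hand blocked part of the view, their angle readings differed by up to 2°, so I relied on the readings with the hand clear.

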